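# Cork a sauce bottle to the set depth on the bench plunger press

## Task

Stand the bottle with the half-started cork in the nest of the press's carriage and slide the carriage fully home. Then drive the cork in: ease the sprung ram down by its knob until it bears firmly on its depth-stop collar, hold it there a moment, never pushing harder than 25 N, which could shift the collar, and let the ram rise again. Leave the corked bottle upright in the nest under the press and don't disturb the two full sauce bottles.

Things in the scene. Friction and masses are not known exactly. Their poses are not given: they have to be found in the camera images.
- bottle: Empty clear glass sauce bottle, 135 mm tall, about 0.16 kg, standing loose on the bench. Round body 44 mm across up to 74 mm high, shoulder tapering to a plain neck 27 mm across from 94 mm up to the lip at 135 mm (grip it by the neck, e.g. 120 mm up). Its cork stands 20 to 22 mm out of the mouth. Origin: centre of its underside; z up the bottle.
- cork_top (a point): Centre of the top face of the plain cork in that bottle's mouth (cork 34 mm long, 19 mm across). The cork slides down the neck against about 4 N of friction and stays where it is pushed.
- press: Bench plunger press, fixed: grey base 265 x 85 x 14 mm (x from -220 to +45 mm), column on its +y side, arm 195 to 229 mm up, carrying the vertical ram. A depth-stop collar (aluminium ring with clamp screw and rubber buffer, 42 mm across, 16 mm high) is clamped round the ram's sleeve above the arm. Origin: under the base, below the ram's axis; x along the carriage's slide, to the ram; z up.
- carriage (a joint): Travel of the carriage along the press's +x in m: 0 = drawn out to the loading end (nest 100 mm in front of the ram's axis, as at the start), 0.1 = fully home against its end stop, nest under the ram. About 2.5 N of friction; it stays where it is left.
- nest (a point): Centre of the nest's floor on the carriage, where the bottle's underside stands, 22 mm above the bench. Round white cup, 49 mm bore at the bottom, flared at the mouth, rim 15 mm above this point.
- carriage_tab (a point): Centre of the top of the carriage's upright tab (grip), 88 mm in front of the nest's centre: 16 mm along the slide, 38 mm wide, its top 64 mm and its foot 22 mm above the bench. Push it along the press's +x or pinch it.
- ram (a joint): How far the ram is pressed down, m: 0 = up. Sprung: net 1.6 N at the top, 4.5 N at 25 mm; rises by itself. Its knob's underside meets the stop collar, set differently each time, after 11 to 26 mm (foot then 1 to 16 mm above the bottle's lip): find it by feel. Until there spring and cork take under 10 N; then the push rises steeply (about 10 N/mm); bearing firmly takes 16 to 21 N.
- knob_top (a point): Centre of the flat top of the ram's round black palm knob, 42 mm across, 298 mm above the bench when up. The ram's flat foot, which meets the cork, is 114.5 mm below it (184 mm above the bench when up). The push grows from about 2 N to 6 N where the foot meets the cork: that is not yet the stop. Faster than about 30 mm/s, the bump at the stop can exceed 25 N.
- sauce_a: Full sauce bottle, same glass as the empty one, mustard-coloured contents, flat black screw cap, 138 mm tall, loose. Origin: centre of its underside. Leave it alone.
- sauce_b: A second full sauce bottle like sauce_a. Leave it alone.
Not all that is in view belongs to the job. What is shaped like the bottle but blue, green or purple is not meant.

How it is judged:
By the outcome, as a careful person would: the job done as asked, in the order asked, and still so for the second after the job is handed in, with the robot touching nothing.
It also fails if it takes over 58 s, if anything falls off the work surface, if the arm or the gripper's body presses on something with over 40 N, if the wrist force passes 120 N, or if a joint passes its speed limit or range.

## Robot

A 6-joint arm with a two-finger parallel gripper is mounted at the origin on the work surface. World frame = base frame: x ahead of the robot, y to its left, z up, the work surface at z = 0. Lengths are in mm, angles in rad, forces in N, time in s.
With the tool pointing down it reaches from about 275 to 750 mm from the base axis. Payload 10.2 kg.
Tool frame: the origin (TCP) lies midway between the tips of the shut fingers; the grasp point (between the pads) lies 19 mm behind it; z points along the fingers, y is the line along which they close (so a half turn about z gives the same grasp; the last joint's range is limited). The gripper opens to 85 mm and grips with 20 to 120 N. Pads are 22 mm wide; open, the fingers measure 114 mm over their backs; the gripper's body (76 mm by 85 mm) begins 54 mm behind the grasp point. The pads swing forward as they close: fully open they stand 13 mm farther back than shut.
Start: joints at [1.041, 0.313, 1.498, -0, 1.331, -0.223], TCP at [158.568, 500.487, 231.294] pointing down, gripper open.
Joint ranges: [-2.94, 2.94], [-0.97, 2.17], [0.19, 2.56], [-1.23, 4.37], [0.02, 3.11], [-2.88, 2.88]. Speed limits (rad/s): [2.39, 2.39, 3.01, 3.14, 3.14, 3.14].

## Interface

Orientations are given as a unit quaternion [w, x, y, z].
In Python, from rig import ctrl gives the robot as it stands.
- The arm moves only by the tool send_rows, never from a script. Its argument "targets" is a list of rows, each a list of 7 numbers: the closure, from -1 (fully open) to 1 (shut), so that 0 is half open, then the shift along the tool's x, y, z in m, then the turn, a rotation vector about the tool's x, y, z in rad. In form: [[claw, dx, dy, dz, ax, ay, az], ...]. A call has exactly 10 rows; each row shifts and turns the commanded pose from where the row before left it, along the tool's axes as they then stand; what a row does not reach is not made up. A row lasts 1/8 s, in which the tool goes at most 62.5 mm and 10.7 degrees, less where a joint would pass 70% of its speed; a pose out of reach is approached as far as the arm can. A call with a gripper value outside its range is refused whole. The fingers move at their own pace and stop on an object; "squeeze" is the grip in N (left out, the last holds). Time passes only in rows, so rows that do not move let the fingers close, or fill a call up. It gives the time, the measured TCP pose, the force, the opening and the grip force at its end, in the units of the state.
- ctrl.sense(): the state, without advancing time (a new reading comes with each control period).
- ctrl.capture(name): name is "side" or "top" or "wrist"; returns a dict with "img" (480x640x3 uint8, red, green, blue), "camera_matrix" (3x3 intrinsics, pixels), "R" (3x3) and "t" (3): a world point X has camera coordinates R X + t. Camera axes: x right, y down, z forward; pixel columns grow to the right and rows downward; lengths in mm; the calibration is good to about 2 mm. A picture is of the moment at which its call begins. There is no depth.
- ctrl.finish_job(): hands the job in; it is judged then, once.
Trained networks look in a picture, given as the dict that the camera call returned (one of the last four; its "shot" number tells which), for a name from the list of things; names that differ only in an ending like _2 or _b are one class to them, and where a whole thing is asked for, a point or a joint stands for the part that bears it (a point fixed in the world has none). Each returns a list of dicts, best first, with "score" (0 to 1); they miss things now and then, are a little off and sometimes report something else, mostly with a low value. They report only what shows in the picture. A call takes as long as a camera call. They do not tell look-alikes from the thing itself.
- ctrl.boxes_of(query, picture): "extent" ([left, top, width, height] in pixels, round what is visible of it).
- ctrl.landmark_of(query, picture): "point" ([column, row] in pixels: a listed point, or the origin of a listed thing).
The state is a dict: "time_s": time; "joints": joint angles; "dq": joint speeds; "tau": joint torques, N m; "eef_pos": TCP position; "ee_rot": TCP orientation; "force": force on the tool from outside, world axes, zero at the start; "wrist_torque": the same for the moment, N m; "grip_width": opening from 0.0 (shut) to 1.0 (fully open); "grip_force": force on a finger pad.
Only numpy, scipy, OpenCV 4.12 (cv2) and the standard library are available. Lean on these libraries where they do the work, as an engineer would, in place of code of your own. Each camera call takes 0.05 s, during which the arm holds its last target. There are 200 camera calls.

## Working session

There is one attempt and no reset: what is moved stays moved. The work goes in short steps, Python scripts to look and compute and a tool call to move; the robot and the scene stay as the last step left them, time stands still between calls to the robot, and variables do not carry over. Pictures are saved under pics/ and viewed, at most 12 in all, crops included, and the job is handed in when it is done.

Besides the shell and the picture viewer there is one more tool, called after "Call:" by a JSON object that holds its "name" and its "arguments". send_rows: Moves the arm, as the interface text tells. Its arguments: {"type":"object","properties":{"targets":{"type":"array"},"squeeze":{"type":"number"}},"required":["targets"]}

```bash
mkdir -p pics; ls; cat > h.py <<'E'
import numpy as np, cv2
from rig import ctrl
def save(p,n): cv2.imwrite(f'pics/{n}.png',p['img'][:,:,::-1])
def onplane(p,uv,z):
    K,R,t=map(np.array,(p['camera_matrix'],p['R'],p['t']))
    d=R.T@np.linalg.inv(K)@np.array([*uv,1.]);c=-R.T@t
    return c+d*(z-c[2])/d[2]
def tri(ps,uvs):
    A=[];b=[]
    for p,uv in zip(ps,uvs):
        K,R,t=map(np.array,(p['camera_matrix'],p['R'],p['t']))
        P=K@np.c_[R,t]
        for i in (0,1):
            r=uv[i]*P[2]-P[i]; n=np.linalg.norm(r[:3]); A.append(r[:3]/n);b.append(-r[3]/n)
    return np.linalg.lstsq(np.array(A),np.array(b),rcond=None)[0]
def proj(p,X):
    v=np.array(p['camera_matrix'])@(np.array(p['R'])@np.array(X)+p['t']); return v[:2]/v[2]
E
python3 - <<'E'
from h import *
s=ctrl.sense(); print({k:np.round(v,3).tolist() for k,v in s.items()})
ps={n:ctrl.capture(n) for n in('side','top')}
for n,p in ps.items():
    save(p,n+'0'); print(n,'cam',np.round(-np.array(p['R']).T@p['t'],0))
    for q,z in dict(bottle=0,cork_top=156,press=0,nest=22,carriage_tab=64,knob_top=298,sauce_a=0).items():
        for d in ctrl.landmark_of(q,p)[:5]:
            print(n,q,round(d['score'],2),np.round(d['point'],0),np.round(onplane(p,d['point'],z)[:2],0))
E
```

```text
pics
{'time_s': 0.0, 'joints': [1.041, 0.313, 1.498, -0.0, 1.331, -0.223], 'dq': [0.001, 0.001, 0.001, 0.002, -0.0, 0.0], 'tau': [0.001, -41.226, -25.975, -0.0, 0.004, -0.0], 'eef_pos': [158.447, 500.253, 230.732], 'ee_rot': [-0.0, 0.153, 0.988, -0.001], 'force': [0.434, -0.64, -0.271], 'wrist_torque': [-0.004, -0.037, 0.012], 'grip_force': 0.0, 'grip_width': 1.001}
side cam [ -18. -739.  836.]
side bottle 0.92 [349. 408.] [ 381. -361.]
side bottle 0.82 [359. 353.] [ 483. -279.]
side bottle 0.64 [404. 339.] [ 580. -312.]
side bottle 0.56 [383. 314.] [ 597. -234.]
side cork_top 0.7 [317. 319.] [ 383. -263.]
side cork_top 0.68 [354. 348.] [ 390. -351.]
side cork_top 0.65 [409. 288.] [ 568. -313.]
side cork_top 0.53 [364. 299.] [ 482. -278.]
side cork_top 0.41 [254. 255.] [396. -49.]
side press 0.78 [317. 247.] [630.  34.]
side press 0.57 [286. 254.] [554.  62.]
side carriage_tab 0.76 [257. 256.] [454.  35.]
side knob_top 0.62 [320. 139.] [639.  39.]
side sauce_a 0.75 [389. 390.] [ 467. -379.]
side sauce_a 0.62 [324. 332.] [ 464. -192.]
top cam [ 387. -122. 1033.]
top bottle 0.92 [393. 235.] [ 568. -314.]
top bottle 0.88 [378. 274.] [ 477. -274.]
top bottle 0.77 [349. 222.] [ 600. -214.]
top bottle 0.73 [414. 316.] [ 382. -354.]
top bottle 0.68 [377. 319.] [ 377. -269.]
top cork_top 0.54 [387. 317.] [ 382. -266.]
top cork_top 0.53 [407. 217.] [ 576. -315.]
top cork_top 0.5 [434. 320.] [ 376. -356.]
top cork_top 0.44 [361. 206.] [ 599. -225.]
top cork_top 0.38 [393. 267.] [ 477. -282.]
top press 0.83 [242. 212.] [627.  35.]
top nest 0.67 [237. 251.] [533.  41.]
top carriage_tab 0.58 [238. 289.] [445.  32.]
top knob_top 0.93 [218. 168.] [634.  31.]
top sauce_a 0.84 [342. 281.] [ 463. -192.]
top sauce_a 0.57 [423. 277.] [ 470. -377.]
```

View pics/side0.png

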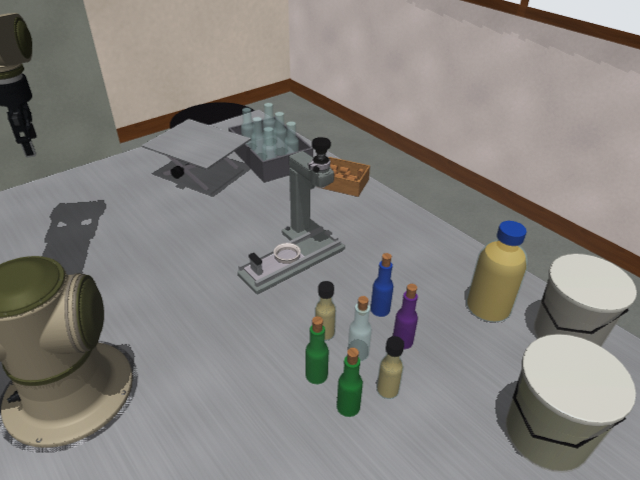

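View pics/top0.png

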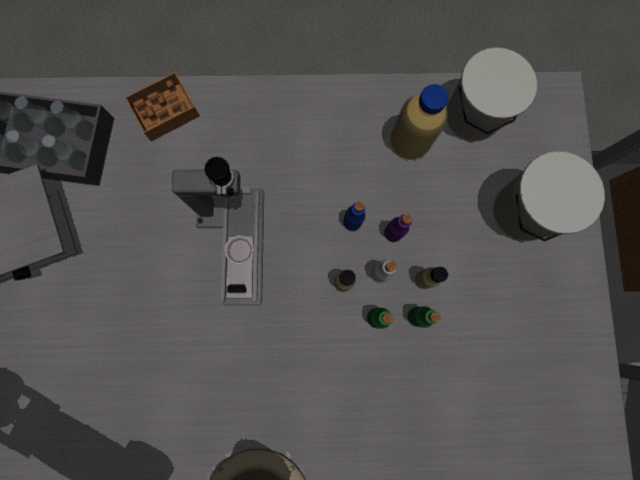

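```bash
python3 - <<'E'
import cv2
a=cv2.imread('pics/side0.png')[260:430,270:450]
cv2.imwrite('pics/crop0.png',cv2.resize(a,None,fx=3.5,fy=3.5,interpolation=2)[:600,:800])
E
```

```text
(no output)
```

View pics/crop0.png

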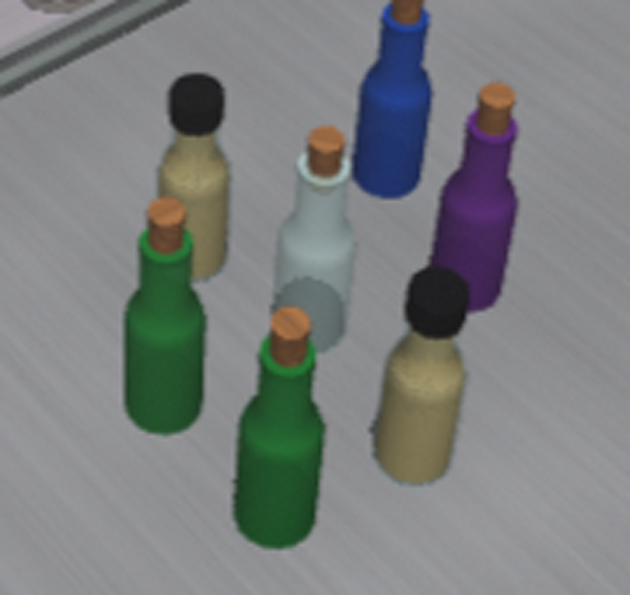

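The picture shows one clear bottle, the only uncoloured one with a cork. Its cork is at side (363,300) and top (390,267). Look-alikes, by side-view cork pixel:
- green: (317,323) and (352,353)
- blue: (387,259)
- purple: (411,288)
- sauce bottles (leave alone): (326,290) and (394,345)

I choose the clear one at about (480,-279), and the crop confirms it. The press yaw is close to 0.

Call:
{"name": "send_rows", "arguments": {"targets": [[-0.1, 0, 0, -0.03, 0, 0, -0.153], [-0.1, 0, 0, -0.03, 0, 0, -0.153], [-0.1, -0.025, -0.06, 0, 0, 0, 0], [-0.1, -0.025, -0.06, 0, 0, 0, 0], [-0.1, -0.025, -0.06, 0, 0, 0, 0], [-0.1, -0.025, -0.06, 0, 0, 0, 0], [-0.1, -0.025, -0.06, 0, 0, 0, 0], [-0.1, -0.025, -0.06, 0, 0, 0, 0], [-0.1, -0.025, -0.06, 0, 0, 0, 0], [-0.1, -0.025, -0.06, 0, 0, 0, 0]], "squeeze": 30}}

```text
time_s: 2.05
eef_pos: [350.8, 36.7, 291.6]
ee_rot: [0.001, 0.001, 1.0, -0.0]
force: [1.6, 1.1, -0.6]
grip_width: 0.553
grip_force: 0.0
```

Call:
{"name": "send_rows", "arguments": {"targets": [[-0.1, -0.025, -0.06, 0, 0, 0, 0], [-0.1, -0.025, -0.06, 0, 0, 0, 0], [-0.1, -0.025, -0.06, 0, 0, 0, 0], [-0.1, -0.025, -0.06, 0, 0, 0, 0], [-0.1, -0.022, -0.059, 0, 0, 0, 0], [-0.1, 0, 0, 0.04, 0, 0, 0], [-0.1, 0, 0, 0, 0, 0, 0], [-0.1, 0, 0, 0, 0, 0, 0], [-0.1, 0, 0, 0, 0, 0, 0], [-0.1, 0, 0, 0, 0, 0, 0]]}}

```text
time_s: 3.3
eef_pos: [468.5, -250.4, 252.3]
ee_rot: [0.001, 0.0, 1.0, -0.001]
force: [0.2, 1.1, -0.2]
grip_width: 0.55
grip_force: 0.0
```

```bash
python3 - <<'E'
from h import *
s=ctrl.sense(); print(s['eef_pos'],s['joints'])
p=ctrl.capture('wrist'); save(p,'w1'); print(-np.array(p['R']).T@p['t'])
for d in ctrl.landmark_of('cork_top',p)[:4]: print(d['score'],d['point'],onplane(p,d['point'],156))
for d in ctrl.landmark_of('bottle',p)[:4]: print(d['score'],d['point'],onplane(p,d['point'],0))
E
```

```text
[ 468.48957775 -250.42819618  252.34779785] [-7.11634450e-01  3.11104295e-01  1.44477136e+00  3.77714919e-05
  1.38396747e+00 -2.28218221e+00]
[ 395.69267704 -250.7304937   395.35410501]
0.86 [287.6, 97.3] [ 379.19675857 -266.16909577  156.        ]
0.8 [270.0, 264.7] [ 481.34965483 -279.61398333  156.        ]
0.63 [355.2, 421.9] [ 604.44408687 -220.68269762  156.        ]
0.61 [130.1, 102.5] [ 381.93642437 -357.25912454  156.        ]
0.95 [289.8, 211.9] [ 479.45742351 -276.14882866    0.        ]
0.92 [342.2, 318.8] [ 601.38097588 -219.71390958    0.        ]
0.79 [203.9, 110.6] [ 380.36293374 -356.79483031    0.        ]
0.78 [300.2, 109.4] [ 379.35259282 -264.3686713     0.        ]
```

View pics/w1.png

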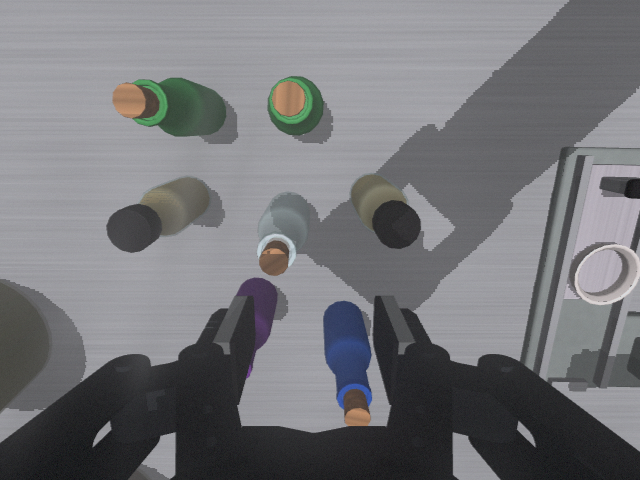

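The wrist view agrees: the clear bottle's base is at (287,213) and its cork at (274,260), which puts it at about (480.5,-278). I'll shift over it and descend around the neck.

Call:
{"name": "send_rows", "arguments": {"targets": [[-0.1, -0.006, -0.014, 0, 0, 0, 0], [-0.1, -0.006, -0.014, 0, 0, 0, 0], [-0.1, 0, 0, 0, 0, 0, 0], [-0.1, 0, 0, 0.03, 0, 0, 0], [-0.1, 0, 0, 0.03, 0, 0, 0], [-0.1, 0, 0, 0.03, 0, 0, 0], [-0.1, 0, 0, 0.03, 0, 0, 0], [-0.1, 0, 0, 0.03, 0, 0, 0], [-0.1, 0, 0, 0, 0, 0, 0], [-0.1, 0, 0, 0, 0, 0, 0]]}}

```text
time_s: 4.7
eef_pos: [480.7, -279.0, 102.6]
ee_rot: [0.001, 0.0, 1.0, -0.001]
force: [0.1, 0.7, 0.3]
grip_width: 0.556
grip_force: 0.0
```

```bash
python3 - <<'E'
from h import *
s=ctrl.sense(); print(s['eef_pos'],s['force'],s['grip_width'])
p=ctrl.capture('wrist'); save(p,'w2')
print([ (d['score'],onplane(p,d['point'],156)) for d in ctrl.landmark_of('cork_top',p)[:4]])
E
```

```text
[ 480.74073689 -279.01807229  102.56632271] [0.09932071 0.6563696  0.31896321] 0.5561094870584102
[(0.88, array([ 479.83944773, -278.42851267,  156.        ]))]
```

View pics/w2.png

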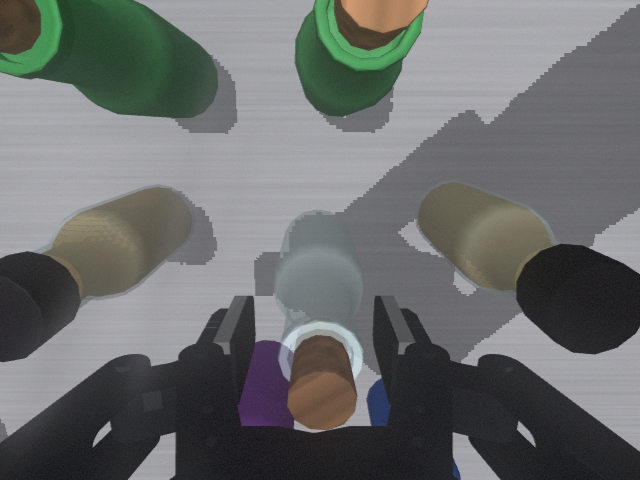

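The neck is centred between the pads at (320,357). I'll close and lift.

Call:
{"name": "send_rows", "arguments": {"targets": [[0.2, 0, 0, 0.002, 0, 0, 0], [1, 0, 0, 0, 0, 0, 0], [1, 0, 0, 0, 0, 0, 0], [1, 0, 0, 0, 0, 0, 0], [1, 0, 0, 0, 0, 0, 0], [1, 0, 0, -0.02, 0, 0, 0], [1, 0, 0, -0.04, 0, 0, 0], [1, 0, 0, -0.045, 0, 0, 0], [1, 0, 0, -0.045, 0, 0, 0], [1, 0, 0, -0.035, 0, 0, 0]], "squeeze": 40}}

```text
time_s: 6.05
eef_pos: [480.1, -278.9, 285.7]
ee_rot: [0.0, 0.0, 1.0, -0.0]
force: [0.4, -0.8, -1.9]
grip_width: 0.304
grip_force: 39.7
```

Call:
{"name": "send_rows", "arguments": {"targets": [[1, -0.005, 0.03, 0, 0, 0, 0], [1, -0.005, 0.045, 0, 0, 0, 0], [1, -0.005, 0.05, 0, 0, 0, 0], [1, -0.005, 0.05, 0, 0, 0, 0], [1, -0.005, 0.045, 0, 0, 0, 0], [1, -0.005, 0.03, 0, 0, 0, 0], [1, 0, 0, 0, 0, 0, 0], [1, 0, 0, 0, 0, 0, 0], [1, 0, 0, 0, 0, 0, 0], [1, 0, 0, 0, 0, 0, 0]]}}

```text
time_s: 7.3
eef_pos: [510.4, -29.3, 284.2]
ee_rot: [-0.0, 0.001, 1.0, -0.0]
force: [1.5, 0.3, -2.6]
grip_width: 0.303
grip_force: 40.1
```

```bash
python3 - <<'E'
from h import *
s=ctrl.sense(); print(s['eef_pos'],s['force'],s['grip_width'])
ps={n:ctrl.capture(n) for n in('wrist','top','side')}; save(ps['wrist'],'w3')
Z=dict(nest=22,carriage_tab=64,knob_top=298,press=0)
for q,z in Z.items():
    got={}
    for n,p in ps.items():
        l=ctrl.landmark_of(q,p)
        if l: got[n]=l[0]['point']; print(q,n,l[0]['score'],np.round(l[0]['point']),np.round(onplane(p,l[0]['point'],z),1))
    if len(got)>1: print('  tri',np.round(tri([ps[n] for n in got],got.values()),1))
E
```

```text
[510.4064637  -29.33653204 284.22279648] [ 1.52050409  0.25775268 -2.64042695] 0.3032609038395732
nest wrist 0.72 [378. 221.] [533.6  38.2  22. ]
nest top 0.66 [240. 249.] [538.4  34.8  22. ]
nest side 0.95 [285. 258.] [529.2  31.2  22. ]
  tri [536.9  38.6  12.9]
carriage_tab wrist 0.71 [389. 140.] [448.5  37.9  64. ]
carriage_tab top 0.59 [234. 289.] [446.4  39.3  64. ]
carriage_tab side 0.92 [253. 257.] [446.2  39.9  64. ]
  tri [447.   38.9  64.1]
knob_top top 0.47 [218. 168.] [633.9  29.1 298. ]
knob_top side 0.6 [320. 143.] [627.3  25.9 298. ]
  tri [633.7  30.9 294.1]
press wrist 0.74 [369. 298.] [632.7  35.    0. ]
press side 0.65 [319. 242.] [647.1  45.4   0. ]
  tri [630.   31.2  15.4]
```

View pics/w3.png

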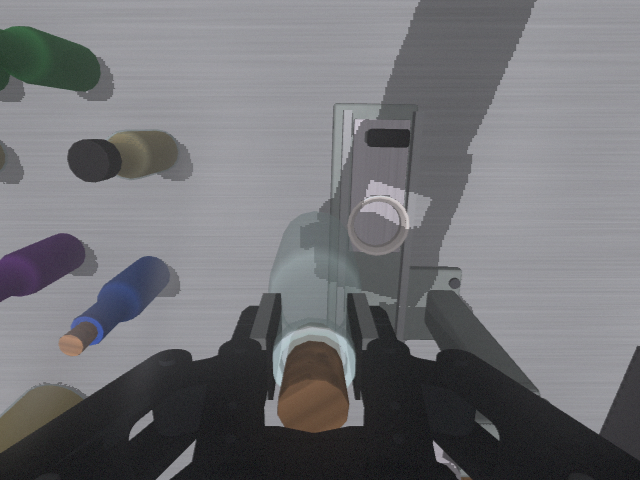

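```bash
python3 - <<'E'
from h import *
p=ctrl.capture('wrist');g=cv2.cvtColor(p['img'],cv2.COLOR_RGB2HSV)
m=((g[...,1]<60)&(g[...,2]>165)).astype(np.uint8); 
for uv,z in [((379,225),37),((333,104),14),((417,105),14),((399,338),14),((388,131),64),((369,128),64),((409,128),64)]: print(uv,np.round(onplane(p,uv,z),1))
c=p['img'][95:345,320:470]; cv2.imwrite('pics/c3.png',cv2.resize(c[:,:,::-1],None,fx=2.4,fy=2.4,interpolation=2)); 
E
```

```text
(379, 225) [533.8  37.6  37. ]
(333, 104) [415.2 -10.   14. ]
(417, 105) [416.2  73.9  14. ]
(399, 338) [677.6  71.6  14. ]
(388, 131) [440.8  37.1  64. ]
(369, 128) [438.2  20.   64. ]
(409, 128) [438.2  55.7  64. ]
```

View pics/c3.png

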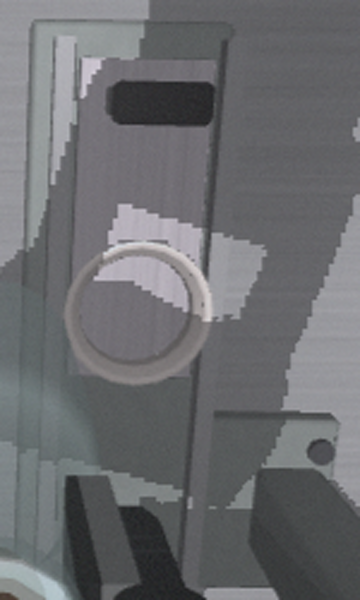

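```bash
python3 - <<'E'
from h import *
p=ctrl.capture('wrist'); f=lambda u,v:(320+u/2.4,95+v/2.4)
for n,uv,z in [('L0',(30,22),14),('L1',(20,540),14),('R0',(234,30),14),('R1',(213,410),14),('slotR0',(222,45),22),('slotR1',(180,560),22),('carrL0',(80,60),22),('carrL1',(68,374),22),('carrR1',(205,374),22),('ring',(138,312.5),37),('tabL',(107,100),64),('tabR',(215,100),64)]: print(n,np.round(onplane(p,f(*uv),z),1))
t=ctrl.capture('top'); c=t['img'][150:315,165:275]
cv2.imwrite('pics/t3.png',cv2.resize(c[:,:,::-1],None,fx=3.6,fy=3.6,interpolation=2)); print(ctrl.sense()['time_s'])
E
```

```text
L0 [415.3 -10.5  14. ]
L1 [653.8 -12.5  14. ]
R0 [418.6  74.6  14. ]
R1 [586.7  77.1  14. ]
slotR0 [424.8  68.1  22. ]
slotR1 [660.4  64.3  22. ]
carrL0 [430.6   9.9  22. ]
carrL1 [566.4   8.2  22. ]
carrR1 [566.5  70.3  22. ]
ring [534.1  36.1  37. ]
tabL [445.6  16.4  64. ]
tabR [445.7  56.7  64. ]
8.2
```

View pics/t3.png

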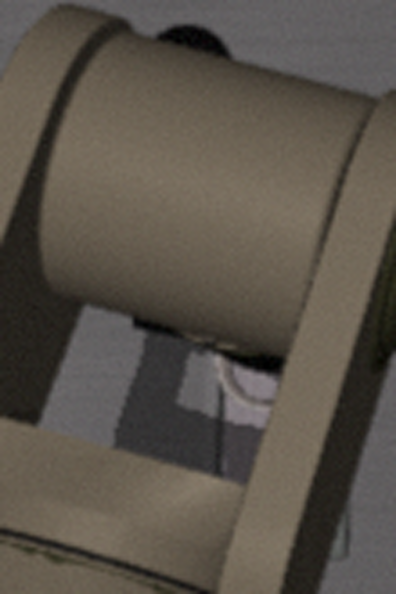

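Call:
{"name": "send_rows", "arguments": {"targets": [[1, -0.008, 0.022, 0, 0, 0, 0], [1, -0.008, 0.022, 0, 0, 0, 0], [1, -0.0078, 0.0218, 0, 0, 0, 0], [1, 0, 0, 0.02, 0, 0, 0], [1, 0, 0, 0.04, 0, 0, 0], [1, 0, 0, 0.04, 0, 0, 0], [1, 0, 0, 0.022, 0, 0, 0], [1, 0, 0, 0, 0, 0, 0], [1, 0, 0, 0, 0, 0, 0], [1, 0, 0, 0, 0, 0, 0]]}}

```text
time_s: 9.45
eef_pos: [534.8, 37.0, 163.5]
ee_rot: [0.001, 0.0, 1.0, -0.0]
force: [-0.8, -0.7, -1.8]
grip_width: 0.308
grip_force: 40.1
```

```bash
python3 - <<'E'
from h import *
s=ctrl.sense(); print(s['eef_pos'],s['time_s'])
p=ctrl.capture('wrist'); q=ctrl.capture('side'); 
a=cv2.resize(p['img'][100:400,220:470],None,fx=2,fy=2)[:, :500]; b=cv2.resize(q['img'][150:300,230:305],None,fx=4,fy=4,interpolation=2)
cv2.imwrite('pics/n4.png',np.hstack([a,b])[:,:,::-1])
b0=np.array(s['eef_pos'])-[0,0,100.6]
print('base proj w',proj(p,b0),'side',proj(q,b0))
for n,i in(('w',p),('s',q)):
  for k,z in dict(nest=22,carriage_tab=64).items():
    for d in ctrl.landmark_of(k,i)[:1]: print(n,k,d['score'],d['point'],onplane(i,d['point'],z))
  for d in ctrl.landmark_of('bottle',i)[:6]: print(n,'bottle',d['score'],d['point'])
E
```

```text
[534.81206175  37.04476827 163.47323177] 9.45
base proj w [314.75712017 243.68186006] side [285.23097099 242.25657521]
w carriage_tab 0.92 [314.3, 100.1] [446.96440135  36.8203622   64.        ]
w bottle 0.96 [316.7, 243.6]
w bottle 0.89 [12.1, 298.9]
s nest 0.83 [287.4, 254.4] [540.24215809  37.46525339  22.        ]
s carriage_tab 0.9 [255.3, 256.2] [450.71040618  38.08453086  64.        ]
s bottle 0.89 [402.7, 340.0]
s bottle 0.84 [316.5, 375.4]
s bottle 0.79 [349.4, 409.1]
s bottle 0.7 [382.9, 309.4]
s bottle 0.56 [284.2, 243.6]
```

View pics/n4.png

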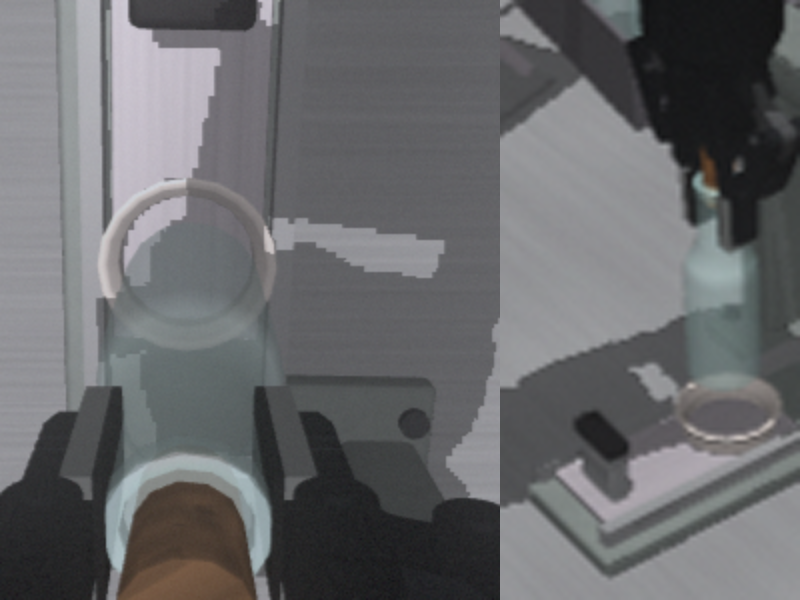

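```bash
python3 - <<'E'
from h import *
p=ctrl.capture('wrist'); q=ctrl.capture('side'); print(onplane(p,(313.5,232),37),onplane(p,(313.5,232),33))
# side: ring outer crop x 676-500..783-500, y 376..453 at rim
print(onplane(q,(230+(729.5-500)/4,150+412/4),36))
E
```

```text
[532.79991672  36.29243284  37.        ] [533.85920931  36.28619339  33.        ]
[533.69409521  28.26670123  36.        ]
```

Call:
{"name": "send_rows", "arguments": {"targets": [[1, 0.0008, -0.0004, 0.01, 0, 0, 0], [1, 0, 0, 0.01, 0, 0, 0], [1, 0, 0, 0.006, 0, 0, 0], [1, 0, 0, 0.004, 0, 0, 0], [1, 0, 0, 0.003, 0, 0, 0], [1, 0, 0, 0.003, 0, 0, 0], [1, 0, 0, 0.002, 0, 0, 0], [1, 0, 0, 0.001, 0, 0, 0], [1, 0, 0, 0, 0, 0, 0], [1, 0, 0, 0, 0, 0, 0]]}}

```text
time_s: 11.2
eef_pos: [533.6, 36.7, 123.4]
ee_rot: [0.0, 0.0, 1.0, -0.0]
force: [0.2, 0.5, -1.8]
grip_width: 0.301
grip_force: 40.1
```

Call:
{"name": "send_rows", "arguments": {"targets": [[1, 0, 0, 0.001, 0, 0, 0], [1, 0, 0, 0.0005, 0, 0, 0], [1, 0, 0, 0, 0, 0, 0], [-0.2, 0, 0, 0, 0, 0, 0], [-0.2, 0, 0, 0, 0, 0, 0], [-0.2, 0, 0, 0, 0, 0, 0], [-0.2, 0, 0, -0.02, 0, 0, 0], [-0.2, 0, 0, -0.04, 0, 0, 0], [-0.2, 0, 0, -0.04, 0, 0, 0], [-0.2, 0, 0, 0, 0, 0, 0]]}}

```text
time_s: 12.45
eef_pos: [534.6, 36.6, 224.7]
ee_rot: [0.003, 0.0, 1.0, -0.0]
force: [-0.1, -0.3, -0.0]
grip_width: 0.601
grip_force: 0.0
```

```bash
python3 - <<'E'
from h import *
s=ctrl.sense(); print(s['eef_pos'],s['time_s'])
p=ctrl.capture('wrist'); q=ctrl.capture('side'); 
a=cv2.resize(p['img'][100:400,220:470],None,fx=2,fy=2)[:, :500]; b=cv2.resize(q['img'][150:300,230:305],None,fx=4,fy=4,interpolation=2)
cv2.imwrite('pics/n5.png',np.hstack([a,b])[:,:,::-1])
for k,z in dict(cork_top=178,carriage_tab=64).items():
    for n,i in(('w',p),('s',q)):
        for d in ctrl.landmark_of(k,i)[:6]: print(n,k,d['score'],d['point'],np.round(onplane(i,d['point'],z),1))
E
```

```text
[534.64408524  36.57523372 224.72829003] 12.45
w cork_top 0.81 [315.2, 271.1] [533.5  36.7 178. ]
s cork_top 0.71 [318.2, 320.6] [ 369.9 -282.6  178. ]
s cork_top 0.66 [409.0, 287.7] [ 550.  -325.2  178. ]
s cork_top 0.66 [389.0, 258.8] [ 579.4 -245.5  178. ]
s cork_top 0.63 [352.9, 351.5] [ 371.  -368.6  178. ]
s cork_top 0.45 [283.6, 201.2] [536.5  40.  178. ]
w carriage_tab 0.7 [317.7, 107.1] [448.5  38.8  64. ]
s carriage_tab 0.81 [251.9, 256.6] [443.9  41.8  64. ]
```

View pics/n5.png

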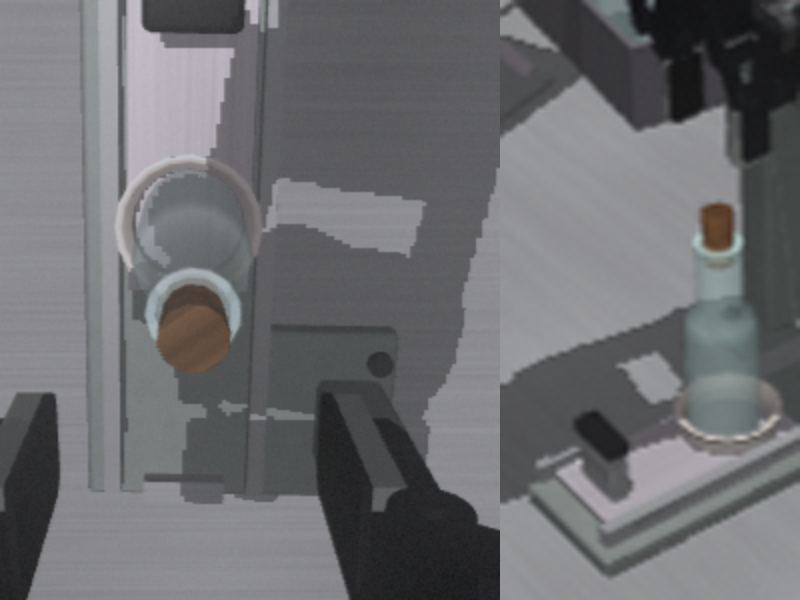

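The bottle stands in the nest: cork at (195,335) in the left crop, upright in the right one. Next I go behind the tab and push it with shut fingers.

Call:
{"name": "send_rows", "arguments": {"targets": [[1, 0.02, 0, 0, 0, 0, 0], [1, 0.04, 0, 0, 0, 0, 0], [1, 0.04, 0, 0, 0, 0, 0], [1, 0.024, 0, 0.01, 0, 0, 0], [1, 0, 0, 0.03, 0, 0, 0], [1, 0, 0, 0.045, 0, 0, 0], [1, 0, 0, 0.045, 0, 0, 0], [1, 0, 0, 0.035, 0, 0, 0], [1, 0, 0, 0.015, 0, 0, 0], [1, 0, 0, 0, 0, 0, 0]]}}

```text
time_s: 14.0
eef_pos: [408.7, 37.0, 40.8]
ee_rot: [-0.001, 0.0, 1.0, 0.0]
force: [0.1, -0.2, 1.1]
grip_width: 0.0
grip_force: 0.0
```

Call:
{"name": "send_rows", "arguments": {"targets": [[1, -0.008, 0, 0, 0, 0, 0], [1, -0.006, 0, 0, 0, 0, 0], [1, -0.004, 0, 0, 0, 0, 0], [1, -0.005, 0, 0, 0, 0, 0], [1, -0.007, 0, 0, 0, 0, 0], [1, -0.009, 0, 0, 0, 0, 0], [1, -0.01, 0, 0, 0, 0, 0], [1, -0.01, 0, 0, 0, 0, 0], [1, -0.01, 0, 0, 0, 0, 0], [1, -0.008, 0, 0, 0, 0, 0]]}}

```text
time_s: 15.25
eef_pos: [487.1, 36.7, 41.7]
ee_rot: [-0.0, 0.0, 1.0, -0.0]
force: [-2.9, -1.8, 0.3]
grip_width: -0.004
grip_force: 1.4
```

Pushing, with a 2.9 N reaction. I'll carry on and feel for the end stop.

Call:
{"name": "send_rows", "arguments": {"targets": [[1, -0.008, 0, 0, 0, 0, 0], [1, -0.007, 0, 0, 0, 0, 0], [1, -0.006, 0, 0, 0, 0, 0], [1, -0.005, 0, 0, 0, 0, 0], [1, -0.004, 0, 0, 0, 0, 0], [1, -0.003, 0, 0, 0, 0, 0], [1, -0.002, 0, 0, 0, 0, 0], [1, -0.001, 0, 0, 0, 0, 0], [1, 0, 0, 0, 0, 0, 0], [1, 0, 0, 0, 0, 0, 0]]}}

```text
time_s: 16.5
eef_pos: [522.6, 36.8, 41.9]
ee_rot: [0.0, 0.0, 1.0, 0.0]
force: [-1.1, -0.6, -0.7]
grip_width: -0.002
grip_force: 0.5
```

Call:
{"name": "send_rows", "arguments": {"targets": [[1, -0.0015, 0, 0, 0, 0, 0], [1, -0.0015, 0, 0, 0, 0, 0], [1, -0.0015, 0, 0, 0, 0, 0], [1, -0.0015, 0, 0, 0, 0, 0], [1, -0.001, 0, 0, 0, 0, 0], [1, -0.001, 0, 0, 0, 0, 0], [1, 0, 0, 0, 0, 0, 0], [1, 0, 0, 0, 0, 0, 0], [1, 0, 0, 0, 0, 0, 0], [1, 0, 0, 0, 0, 0, 0]]}}

```text
time_s: 17.75
eef_pos: [528.6, 36.8, 41.7]
ee_rot: [-0.003, 0.0, 1.0, 0.0]
force: [-12.7, -2.1, 7.9]
grip_width: -0.004
grip_force: 6.6
```

Call:
{"name": "send_rows", "arguments": {"targets": [[1, 0.01, 0, 0, 0, 0, 0], [1, 0.03, 0, 0, 0, 0, 0], [1, 0.01, 0, -0.03, 0, 0, 0], [1, 0, 0, -0.055, 0, 0, 0], [1, 0, 0, -0.055, 0, 0, 0], [1, 0, 0, -0.055, 0, 0, 0], [1, 0, 0, -0.055, 0, 0, 0], [1, 0, 0, -0.03, 0, 0, 0], [1, 0, 0, -0.01, 0, 0, 0], [1, 0, 0, 0, 0, 0, 0]]}}

```text
time_s: 19.0
eef_pos: [480.5, 36.8, 331.2]
ee_rot: [-0.0, 0.0, 1.0, 0.0]
force: [0.2, 0.4, -0.1]
grip_width: 0.005
grip_force: 0.0
```

```bash
python3 - <<'E'
from h import *
s=ctrl.sense(); print(s['eef_pos'],s['time_s'])
ps={n:ctrl.capture(n) for n in('wrist','side','top')}; p,q,t=ps.values()
a=cv2.resize(p['img'],(500,375)); a=np.vstack([a,np.zeros((225,500,3),np.uint8)]); b=cv2.resize(q['img'][120:300,240:330],None,fx=3.33,fy=3.333,interpolation=2)[:600]
cv2.imwrite('pics/n6.png',np.hstack([a,b])[:,:,::-1])
for k,z in dict(knob_top=298,carriage_tab=64,cork_top=178).items():
    for n,i in ps.items():
        for d in ctrl.landmark_of(k,i)[:1]+ctrl.boxes_of(k,i)[:1]*(k=='knob_top'): print(n,k,d['score'],d.get('point',d.get('extent')),np.round(onplane(i,d['point'],z),1) if 'point' in d else '')
E
```

```text
[480.50390366  36.80098098 331.15099836] 19.0
side knob_top 0.88 [316.4, 139.6] [631.9  43.  298. ]
side knob_top 0.6 [307.9, 136.9, 21.0, 21.8] 
top knob_top 0.9 [219.8, 165.5] [638.8  27.  298. ]
top knob_top 0.72 [206.9, 157.1, 24.9, 23.1] 
wrist carriage_tab 0.92 [312.2, 257.3] [545.4  34.3  64. ]
side carriage_tab 0.67 [291.1, 238.6] [553.1  38.3  64. ]
top carriage_tab 0.85 [236.9, 244.1] [542.2  35.   64. ]
wrist cork_top 0.83 [33.9, 349.3] [ 590.3 -204.4  178. ]
side cork_top 0.61 [388.3, 256.6] [ 583.1 -240.   178. ]
top cork_top 0.64 [389.2, 317.9] [ 380.5 -266.5  178. ]
```

View pics/n6.png

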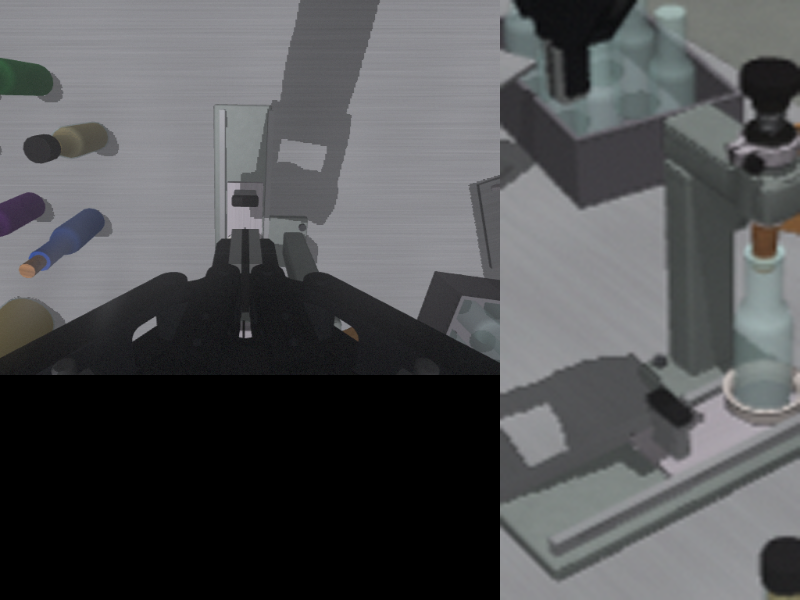

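The bottle is under the ram and upright (side crop: cork below the ram foot at (763,235)), and the tab is at x≈546, so it has travelled 100 mm. Now over the knob at about (634,34).

Call:
{"name": "send_rows", "arguments": {"targets": [[1, -0.02, -0.001, 0, 0, 0, 0], [1, -0.04, -0.001, 0, 0, 0, 0], [1, -0.04, -0.001, 0, 0, 0, 0], [1, -0.035, 0, 0, 0, 0, 0], [1, -0.018, 0, 0, 0, 0, 0], [1, 0, 0, 0.01, 0, 0, 0], [1, 0, 0, 0.01, 0, 0, 0], [1, 0, 0, 0.006, 0, 0, 0], [1, 0, 0, 0, 0, 0, 0], [1, 0, 0, 0, 0, 0, 0]]}}

```text
time_s: 21.3
eef_pos: [633.4, 33.6, 306.4]
ee_rot: [0.0, 0.0, 1.0, -0.0]
force: [-0.5, 0.1, 1.4]
grip_width: 0.001
grip_force: 0.0
```

Call:
{"name": "send_rows", "arguments": {"targets": [[1, 0, 0, 0.003, 0, 0, 0], [1, 0, 0, 0.003, 0, 0, 0], [1, 0, 0, 0.002, 0, 0, 0], [1, 0, 0, 0.002, 0, 0, 0], [1, 0, 0, 0.002, 0, 0, 0], [1, 0, 0, 0.002, 0, 0, 0], [1, 0, 0, 0.0015, 0, 0, 0], [1, 0, 0, 0.001, 0, 0, 0], [1, 0, 0, 0, 0, 0, 0], [1, 0, 0, 0, 0, 0, 0]]}}

```text
time_s: 22.55
eef_pos: [633.5, 33.7, 290.0]
ee_rot: [0.0, 0.0, 1.0, -0.0]
force: [-1.8, -0.3, 5.7]
grip_width: -0.001
grip_force: 2.8
```

Call:
{"name": "send_rows", "arguments": {"targets": [[1, 0, 0, 0.0005, 0, 0, 0], [1, 0, 0, 0.0005, 0, 0, 0], [1, 0, 0, 0.0005, 0, 0, 0], [1, 0, 0, 0.0005, 0, 0, 0], [1, 0, 0, 0.0005, 0, 0, 0], [1, 0, 0, 0.0003, 0, 0, 0], [1, 0, 0, 0, 0, 0, 0], [1, 0, 0, 0, 0, 0, 0], [1, 0, 0, 0, 0, 0, 0], [1, 0, 0, 0, 0, 0, 0]]}}

```text
time_s: 23.8
eef_pos: [633.5, 33.7, 287.4]
ee_rot: [0.001, 0.0, 1.0, -0.0]
force: [-2.4, 0.6, 6.5]
grip_width: -0.001
grip_force: 3.3
```

Call:
{"name": "send_rows", "arguments": {"targets": [[1, 0, 0, 0.0004, 0, 0, 0], [1, 0, 0, 0.0003, 0, 0, 0], [1, 0, 0, 0.0003, 0, 0, 0], [1, 0, 0, 0.0003, 0, 0, 0], [1, 0, 0, 0.0003, 0, 0, 0], [1, 0, 0, 0.0002, 0, 0, 0], [1, 0, 0, 0.0002, 0, 0, 0], [1, 0, 0, 0, 0, 0, 0], [1, 0, 0, 0, 0, 0, 0], [1, 0, 0, 0, 0, 0, 0]]}}

```text
time_s: 25.05
eef_pos: [633.5, 33.6, 285.5]
ee_rot: [0.001, 0.0, 1.0, -0.0]
force: [-2.0, 0.6, 7.4]
grip_width: -0.002
grip_force: 3.5
```

Call:
{"name": "send_rows", "arguments": {"targets": [[1, 0, 0, 0.0003, 0, 0, 0], [1, 0, 0, 0.0003, 0, 0, 0], [1, 0, 0, 0.0003, 0, 0, 0], [1, 0, 0, 0.0003, 0, 0, 0], [1, 0, 0, 0.0003, 0, 0, 0], [1, 0, 0, 0.0002, 0, 0, 0], [1, 0, 0, 0.0002, 0, 0, 0], [1, 0, 0, 0.0001, 0, 0, 0], [1, 0, 0, 0, 0, 0, 0], [1, 0, 0, 0, 0, 0, 0]]}}

```text
time_s: 26.3
eef_pos: [633.5, 33.7, 283.5]
ee_rot: [0.001, 0.0, 1.0, -0.0]
force: [-2.1, -0.3, 8.2]
grip_width: -0.001
grip_force: 3.6
```

Call:
{"name": "send_rows", "arguments": {"targets": [[1, 0, 0, 0.0003, 0, 0, 0], [1, 0, 0, 0.0003, 0, 0, 0], [1, 0, 0, 0.0003, 0, 0, 0], [1, 0, 0, 0.0003, 0, 0, 0], [1, 0, 0, 0.0002, 0, 0, 0], [1, 0, 0, 0.0002, 0, 0, 0], [1, 0, 0, 0.0002, 0, 0, 0], [1, 0, 0, 0, 0, 0, 0], [1, 0, 0, 0, 0, 0, 0], [1, 0, 0, 0, 0, 0, 0]]}}

```text
time_s: 27.55
eef_pos: [633.5, 33.6, 281.8]
ee_rot: [0.001, 0.0, 1.0, -0.0]
force: [-3.3, 0.1, 6.8]
grip_width: -0.001
grip_force: 3.7
```

Call:
{"name": "send_rows", "arguments": {"targets": [[1, 0, 0, 0.0003, 0, 0, 0], [1, 0, 0, 0.0003, 0, 0, 0], [1, 0, 0, 0.0003, 0, 0, 0], [1, 0, 0, 0.0003, 0, 0, 0], [1, 0, 0, 0.0003, 0, 0, 0], [1, 0, 0, 0.0002, 0, 0, 0], [1, 0, 0, 0.0002, 0, 0, 0], [1, 0, 0, 0, 0, 0, 0], [1, 0, 0, 0, 0, 0, 0], [1, 0, 0, 0, 0, 0, 0]]}}

```text
time_s: 28.8
eef_pos: [633.5, 33.6, 279.9]
ee_rot: [0.001, 0.0, 1.0, -0.0]
force: [-3.0, 0.1, 8.3]
grip_width: -0.001
grip_force: 3.8
```

Call:
{"name": "send_rows", "arguments": {"targets": [[1, 0, 0, 0.0003, 0, 0, 0], [1, 0, 0, 0.0003, 0, 0, 0], [1, 0, 0, 0.0003, 0, 0, 0], [1, 0, 0, 0.0003, 0, 0, 0], [1, 0, 0, 0.0003, 0, 0, 0], [1, 0, 0, 0.0002, 0, 0, 0], [1, 0, 0, 0.0002, 0, 0, 0], [1, 0, 0, 0, 0, 0, 0], [1, 0, 0, 0, 0, 0, 0], [1, 0, 0, 0, 0, 0, 0]]}}

```text
time_s: 30.05
eef_pos: [633.6, 33.6, 279.0]
ee_rot: [0.001, 0.0, 1.0, -0.0]
force: [-5.1, -0.1, 13.1]
grip_width: 0.001
grip_force: 6.3
```

Stop felt at about 279.4 mm. I'll raise the push gently.

Call:
{"name": "send_rows", "arguments": {"targets": [[1, 0, 0, 0.0003, 0, 0, 0], [1, 0, 0, 0.0003, 0, 0, 0], [1, 0, 0, 0.0002, 0, 0, 0], [1, 0, 0, 0.0002, 0, 0, 0], [1, 0, 0, 0, 0, 0, 0], [1, 0, 0, 0, 0, 0, 0], [1, 0, 0, 0, 0, 0, 0], [1, 0, 0, 0, 0, 0, 0], [1, 0, 0, 0, 0, 0, 0], [1, 0, 0, 0, 0, 0, 0]]}}

```text
time_s: 31.3
eef_pos: [633.6, 33.6, 278.7]
ee_rot: [0.002, 0.0, 1.0, -0.0]
force: [-5.6, -0.2, 15.3]
grip_width: -0.001
grip_force: 7.9
```

Call:
{"name": "send_rows", "arguments": {"targets": [[1, 0, 0, 0.0003, 0, 0, 0], [1, 0, 0, 0.0003, 0, 0, 0], [1, 0, 0, 0.0003, 0, 0, 0], [1, 0, 0, 0.0003, 0, 0, 0], [1, 0, 0, 0, 0, 0, 0], [1, 0, 0, 0, 0, 0, 0], [1, 0, 0, 0, 0, 0, 0], [1, 0, 0, 0, 0, 0, 0], [1, 0, 0, 0, 0, 0, 0], [1, 0, 0, 0, 0, 0, 0]]}}

```text
time_s: 32.55
eef_pos: [633.6, 33.6, 278.3]
ee_rot: [0.002, 0.0, 1.0, -0.0]
force: [-6.9, 0.5, 19.7]
grip_width: -0.003
grip_force: 9.7
```

```bash
python3 - <<'E'
from h import *
for _ in range(6):
    s=ctrl.sense(); print(np.round(s['force'],1),s['eef_pos'][2]); ctrl.capture('side')
E
```

```text
[-6.9  0.5 19.7] 278.2660639265505
[-6.  -0.9 18.7] 278.25108450665704
[-7.5  0.8 19.4] 278.28212831128195
[-6.4  0.1 20.4] 278.2567101333873
[-6.3  0.3 18.9] 278.28460369495565
[-6.7  0.4 20.4] 278.23731882766583
```

Bearing at about 19.5 N and held for around a second. Easing up now.

Call:
{"name": "send_rows", "arguments": {"targets": [[1, 0, 0, 0, 0, 0, 0], [1, 0, 0, 0, 0, 0, 0], [1, 0, 0, -0.002, 0, 0, 0], [1, 0, 0, -0.003, 0, 0, 0], [1, 0, 0, -0.004, 0, 0, 0], [1, 0, 0, -0.004, 0, 0, 0], [1, 0, 0, -0.005, 0, 0, 0], [1, 0, 0, -0.006, 0, 0, 0], [1, 0, 0, -0.015, 0, 0, 0], [1, 0, 0, -0.03, 0, 0, 0]]}}

```text
time_s: 34.1
eef_pos: [633.3, 33.7, 343.9]
ee_rot: [-0.001, 0.0, 1.0, 0.0]
force: [-0.9, 0.2, -0.3]
grip_width: 0.002
grip_force: 0.0
```

Call:
{"name": "send_rows", "arguments": {"targets": [[1, 0.02, 0, -0.03, 0, 0, 0], [1, 0.04, 0, 0, 0, 0, 0], [1, 0.04, 0, 0, 0, 0, 0], [1, 0.04, 0, 0, 0, 0, 0], [1, 0.04, 0, 0, 0, 0, 0], [1, 0.02, 0, 0, 0, 0, 0], [1, 0, 0, 0, 0, 0, 0], [1, 0, 0, 0, 0, 0, 0], [1, 0, 0, 0, 0, 0, 0], [1, 0, 0, 0, 0, 0, 0]]}}

```text
time_s: 35.35
eef_pos: [433.9, 33.8, 373.4]
ee_rot: [-0.0, 0.0, 1.0, 0.0]
force: [0.2, -0.3, 0.0]
grip_width: 0.002
grip_force: 0.0
```

```bash
python3 - <<'E'
from h import *
s=ctrl.sense(); print(s['eef_pos'],s['time_s'],s['force'])
q=ctrl.capture('side')
cv2.imwrite('pics/f.png',cv2.resize(q['img'][120:300,230:410],None,fx=3.3,fy=3.3,interpolation=2)[:,:,::-1])
for n in('side','top'):
    i=ctrl.capture(n)
    for k,z in dict(knob_top=298,carriage_tab=64).items():
        for d in ctrl.landmark_of(k,i)[:1]: print(n,k,d['point'],onplane(i,d['point'],z))
E
```

```text
[433.88448916  33.76756442 373.4416804 ] 35.35 [ 0.21581421 -0.29866001  0.0099287 ]
side knob_top [321.5, 139.4] [641.23407377  36.85409872 298.        ]
side carriage_tab [290.0, 240.5] [546.75868564  34.15425481  64.        ]
top knob_top [217.8, 166.6] [636.88912334  30.33735121 298.        ]
top carriage_tab [234.3, 240.8] [549.49734272  40.66515542  64.        ]
```

View pics/f.png

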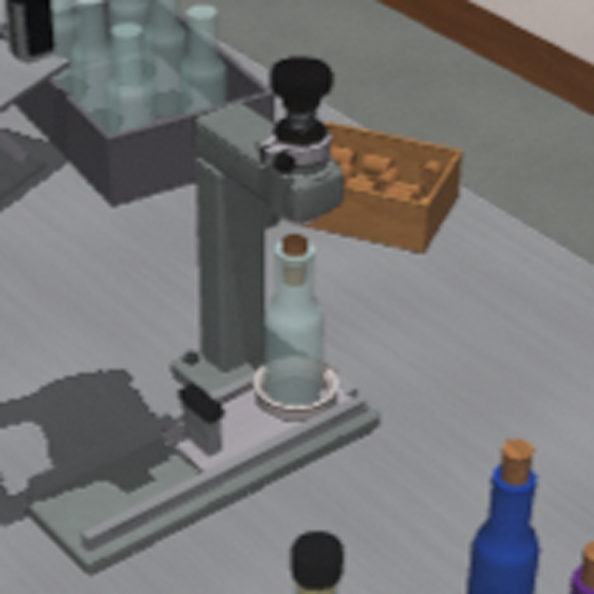

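The final view shows the cork driven nearly flush at (295,245), the ram back up, and the bottle upright in the nest under the press. I'll hand it in.

```bash
python3 -c "
from rig import ctrl
print(ctrl.finish_job())"
```

```text
the job is handed in; nothing more can be done
None
```

The job is handed in at about 36 s: the cork was pressed to the collar at about 19.5 N (held about 1 s), the ram is back up, the bottle stands upright in the nest with the carriage home, and the two sauce bottles were not touched.

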